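# Tip, set down and scan a culture flask

## Task

Lift the flat culture flask well clear of the bench, tip it neck-up to about 35 degrees from level for a second so its base can be looked over, bring it level again and lay it label-up in the middle of the rubber pad, lined up along the pad, and let go. Then take the hand scanner from its stand, aim its window squarely at the middle of the flask's label from about 10 cm away and hold it steady there for two seconds, without touching the flask with it. Finally lay the scanner back level in its stand as it was; set both things down gently rather than dropping them, and leave everything else on the bench where it is.

Things in the scene. Friction and masses are not known exactly. Their poses are not given: they have to be found in the camera images.
- flask: Culture flask lying flat on the bench: clear rigid box 95 long x 60 wide x 32 mm high, shoulder, neck and white cap (29 mm across) on its +x end, 141 mm long in all; label on top. About 0.14 kg, centre of mass within 12 mm of the origin's vertical. Origin: centre of the 95 mm body's underside; x to the cap (at first roughly away from the robot), z up. Grip across the 60 mm from above.
- flask_label (a point): Middle of the flask's label (60 x 36 mm) on its top face; 4 mm behind the flask's origin (-x) and 32.5 mm above it. Axes as the flask's; z is the label's outward normal.
- flask_mid (a point): Middle of the flask's whole length, cap included, on its underside: 22.5 mm ahead (+x) of the flask's origin.
- pad: The scan pad: a flat black rubber mat fixed to the bench, 190 long (x) x 100 wide (y) x 4 mm thick. Origin: centre of its underside, on the bench; its top is 4 mm higher.
- scanner: Hand scanner, plain grey, about 0.22 kg: straight handle 150 long x 32 wide x 26 mm high with a broader head (60 mm wide) at its +x end, bent down, reaching x = +110 mm, 9 mm above the handle's top and 23 mm below its underside. Origin: on the handle's underside, 90 mm from its tail; x along the handle to the head, y across, z up. It starts parked in its stand.
- scanner_grip (a point): Where to grip the scanner from above, across the 32 mm handle: in the handle's middle height, 13 mm above the scanner's origin, in the 70 mm gap between the saddles; the centre of mass is 0 to 15 mm ahead (+x).
- scanner_window (a point): Centre of the black window on the head's face, at (91.3, 0, -13.5) mm in the scanner's frame. x is the direction in which it looks: (0.5, 0, -0.866) in the scanner's frame, 60 degrees below the handle's line; y is the scanner's y.
- stand: The scanner's stand, fixed: aluminium foot 130 x 80 x 8 mm, two saddles 16 mm thick, 60 wide at x = -43 and +43 mm. The handle lies in their 42 mm wide channels: floors 65 mm above the bench, lips 12 mm higher. Origin: centre of the foot's underside. The parked scanner's origin is 65 mm above it (within 5 mm), nose along the stand's +x, which points roughly to the robot's left (+y).
- pen: Bystander: black marker, 140 mm long, 10 mm thick, lying on the bench nearer the robot than pad and stand. Origin on its underside.
- dishes: Bystander: stack of two flat dishes, 93 mm across, 29 mm high. Origin under its centre.
- jar: Bystander: glass jar, 60 mm across, 85 mm high. Origin under its centre.
- beaker: Bystander: open glass beaker, 70 mm across, 90 mm high. Origin under its centre.
- bottle: Bystander: white bottle, 70 mm across, 160 mm high. Origin under its centre.
- tipbox: Bystander: grey pipette-tip box 75 x 105 x 50 mm, near the robot. Origin under its centre.
- timer: Bystander: small white timer 60 x 60 x 20 mm lying flat. Origin under its centre.
There are look-alikes about, which are no part of the job. Leave any blue or purple look-alike of the scanner alone.

How it is judged (in metres and radians):
On the way, in this order (a step that is already met when the one before it is completed fails the run):
1. the flask, held well clear of the bench (its origin over 60 mm up), is tipped neck-up by 25 to 45 degrees and level across (within 8 degrees), for 0.6 s (height (world z) of flask above 0.06 m and angle between flask's own x axis and vertical between 0.785 and 1.134 rad and angle between flask's own y axis and vertical between 1.431 and 1.711 rad and contact force between the fingers and flask above 0.5 N), for 0.6 s.
2. the flask lies level and label-up on the pad, let go and at rest (x of flask_mid in the frame of pad between -0.02 and 0.02 m and y of flask_mid in the frame of pad between -0.02 and 0.02 m and angle between the x axis of flask and the x axis of pad, either way round below 0.2 rad and angle between flask's own z axis and vertical below 0.08 rad and height (world z) of flask below 0.012 m and contact force between the fingers and flask below 0.05 N and linear speed of flask below 0.02 m/s), for 0.3 s.
3. the held scanner looks at the label's middle (its line of sight passes within 12 mm) from 60 to 140 mm, square to it within 20 degrees, and is still for 1 s while the flask lies on the pad (all of step 2 and x of flask_label in the frame of scanner_window between 0.06 and 0.14 m and y of flask_label in the frame of scanner_window between -0.012 and 0.012 m and z of flask_label in the frame of scanner_window between -0.012 and 0.012 m and angle between the x axis of scanner_window and the z axis of flask, either way round below 0.35 rad and linear speed of scanner below 0.02 m/s and angular speed of scanner below 0.1 rad/s), for 1 s.
At the end, for the whole second after the job is handed in: The flask lies flat, label up, its middle within 20 mm of the pad's along and across, lined up within 0.2 rad; the scanner lies level in both saddles, nose as at first, within 15 mm lengthwise, 12 mm sideways and 0.15 rad of its parked place; both released and at rest (all of step 2 and x of scanner in the frame of stand between -0.015 and 0.015 m and y of scanner in the frame of stand between -0.012 and 0.012 m and z of scanner in the frame of stand between 0.058 and 0.07 m and angle between scanner's own z axis and vertical below 0.08 rad and angle between the x axis of scanner and the x axis of stand, either way round below 0.15 rad and linear speed of scanner below 0.02 m/s and angular speed of scanner below 0.1 rad/s and contact force between the fingers and scanner below 0.05 N and x of scanner_window in the frame of stand above 0.05 m); the robot touches nothing.
It fails at once if a bystander is moved by more than 20 mm (distance of any of pen, dishes, jar, beaker, bottle, tipbox, timer from where it was at the start of the episode above 0.02 m).
It fails at once if the flask is let go in the air (dropped) (height (world z) of flask above 0.02 m and contact force between anything else and flask below 0.02 N).
It fails at once if the scanner is let go in the air (dropped) (height (world z) of scanner above 0.08 m and contact force between anything else and scanner below 0.02 N).
It fails at once if the flask is tipped beyond 60 degrees (angle between flask's own z axis and vertical above 1.05 rad).
It fails at once if the scanner touches the flask (contact force between scanner and flask above 0.5 N).
It also fails if it takes over 72 s, if anything falls off the work surface, if the arm or the gripper's body presses on something with over 40 N, if the wrist force passes 120 N, or if a joint passes its speed limit or range.

## Robot

A 6-joint arm with a two-finger parallel gripper is mounted at the origin on the work surface. World frame = base frame: x ahead of the robot, y to its left, z up, the work surface at z = 0. Lengths are in mm, angles in rad, forces in N, time in s.
With the tool pointing down it reaches from about 300 to 750 mm from the base axis. Payload 8.5 kg.
Tool frame: the origin (TCP) lies between the finger pads; the fingertips stand env.tips_ahead ahead of it and the grasp point (between the pads) lies 8 mm behind it (env.tips_ahead is the distance from the TCP to the fingertips, in mm); x points along the fingers, z is the direction in which the jaws open and shut, and the axes are right-handed (so a half turn about x gives the same grasp; the last joint's range is limited). The gripper opens to 88 mm and grips with 3 to 60 N. Pads are 18 mm wide; open, the fingers measure 123 mm over their backs; the gripper's body (75 mm by 187 mm) begins 45 mm behind the grasp point.
Start: joints at [0.961, 0.381, 1.297, -0, 1.464, -0.215], TCP at [211.533, 507.675, 249.748] pointing down, gripper open.
Joint ranges: [-3.11, 3.11], [-0.89, 2.33], [0.22, 2.48], [-1.42, 4.56], [0.17, 2.85], [-2.88, 2.88]. Speed limits (rad/s): [2.39, 2.39, 3.14, 3.14, 3.14, 3.14].

## Interface

Orientations are given as a unit quaternion [x, y, z, w].
In Python, from plant import env gives the robot as it stands. The module is installed in compiled form; this text tells all that it offers. Calls block until the motion is done:
- env.goto(position, orientation): joint-space move of the TCP to a pose.
- env.line_to(position, ori=None, velocity=150): straight line of the TCP; ori=None keeps the orientation; velocity is the mean speed in mm/s.
- env.movej(angles): joint-space move.
- env.open_gripper() and env.grab(): open the fingers fully, or close them until they stop; the grip force is fixed at half the most.
- env.wait(seconds).
- env.solve_ik(position, orientation): joint angles nearest the present ones, or None.
- env.snapshot(name): name is "side" or "top"; returns the picture (480x640x3 uint8, red, green, blue); there is no depth.
- env.get_calibration(name): a dict with "intrinsics" (3x3 intrinsics, pixels), "rvec" (rotation vector, rad) and "tvec" (3), from world to camera coordinates, as OpenCV has them. Camera axes: x right, y down, z forward; pixel columns grow to the right and rows downward; lengths in mm; the calibration is good to about 2 mm. A picture is of the moment at which its call begins. get_calibration takes no time and is no camera call.
A pose or a line that the arm cannot do raises env.IKError and nothing moves.
- env.hand_in(): hands the job in, once; it reports no verdict.
Trained networks look in the newest picture that a camera, given by its name, has taken for a name from the list of things; names that differ only in an ending like _2 or _b are one class to them, and where a whole thing is asked for, a point or a joint stands for the part that bears it (a point fixed in the world has none). Each returns a list of dicts, best first, with "conf" (0 to 1); they miss things now and then, are a little off and sometimes report something else, mostly with a low value. They report only what shows in the picture. A call takes as long as a camera call. They do not tell look-alikes from the thing itself.
- env.masks_of(query, camera): "mask" (480x640 bool, what is visible of it) and "xy" ([column, row] in pixels, amid what is visible of it).
- env.tip_of(query, camera): "xy" ([column, row] in pixels: a listed point, or the origin of a listed thing).
Readings, each from a call of its own:
- env.read_time_s(): time.
- env.read_joint_positions(): joint angles.
- env.read_joint_velocities(): joint speeds.
- env.read_joint_torque(): joint torques, N m.
- env.read_ee_pos(): TCP position.
- env.read_eef_rot(): TCP orientation.
- env.read_contact_force(): force on the tool from outside, world axes, zero at the start.
- env.read_torque(): the same for the moment, N m.
- env.read_grip_width(): finger opening in mm.
Only numpy, scipy, OpenCV 4.12 (cv2) and the standard library are available. Lean on these libraries where they do the work, as an engineer would, in place of code of your own. Each camera call takes 0.05 s, during which the arm holds its last target. There are 200 camera calls.

## Working session

There is one attempt and no reset: what is moved stays moved. The work goes in short steps, each a Python script; the robot and the scene stay as the last script left them, time stands still between calls to the robot, and variables do not carry over. Pictures are saved under pics/ and viewed, about 8 in all and at most 12, crops included, and the job is handed in when it is done.

```bash
mkdir -p pics; python3 - <<'E'
from plant import env
import cv2
for c in ("top","side"):
    im=env.snapshot(c); cv2.imwrite(f"pics/{c}0.png",im[:,:,::-1])
    k=env.get_calibration(c); print(c,k)
    for q in ("flask","pad","scanner","stand","pen","dishes","jar","beaker","bottle","tipbox","timer"):
        print(q,[( [round(float(v)) for v in d["xy"]],round(d["conf"],2),int(d["mask"].sum())) for d in env.masks_of(q,c)][:4])
    for q in ("flask","flask_label","pad","scanner","scanner_grip","scanner_window","stand"):
        print("tip",q,[( [round(float(v),1) for v in d["xy"]],round(d["conf"],2)) for d in env.tip_of(q,c)][:4])
print(env.tips_ahead,env.read_time_s(),env.read_eef_rot())
E
```

```text
top {'intrinsics': array([[566.64503495,   0.        , 320.52470606],
       [  0.        , 566.64503495, 232.61854794],
       [  0.        ,   0.        ,   1.        ]]), 'rvec': array([ 2.21480304, -2.17048322,  0.02280451]), 'tvec': array([  -8.13759535,  520.23060482, 1639.58255728])}
flask [([233, 233], 0.7, 882)]
pad [([310, 212], 0.77, 2231), ([234, 234], 0.4, 882)]
scanner [([508, 230], 0.8, 1032), ([415, 241], 0.68, 1060), ([413, 297], 0.56, 1035), ([308, 210], 0.46, 2221)]
stand [([423, 246], 0.83, 614)]
pen [([362, 283], 0.59, 145)]
dishes [([381, 154], 0.76, 790), ([232, 237], 0.47, 881)]
jar [([437, 172], 0.64, 408), ([154, 248], 0.55, 438)]
beaker [([242, 147], 0.86, 481)]
bottle [([188, 172], 0.84, 719)]
tipbox [([282, 284], 0.97, 999)]
timer [([154, 247], 0.93, 462), ([233, 237], 0.56, 902)]
tip flask [([236.2, 239.2], 0.68), ([425.3, 242.2], 0.24)]
tip flask_label [([231.8, 242.2], 0.73)]
tip pad [([420.9, 238.8], 0.73), ([234.1, 229.7], 0.71), ([307.3, 209.9], 0.7)]
tip scanner [([500.8, 240.1], 0.83), ([424.7, 239.3], 0.8), ([406.2, 307.5], 0.58), ([233.5, 229.6]
[... 744 characters left out ...]
, 330], 0.33, 1510)]
jar [([448, 295], 0.78, 829)]
beaker [([324, 202], 0.61, 518), ([213, 212], 0.53, 202)]
bottle [([283, 188], 0.98, 704)]
tipbox [([243, 267], 0.95, 1121)]
timer []
tip flask [([257.9, 234.7], 0.59)]
tip flask_label [([254.5, 227.8], 0.95)]
tip pad [([316.6, 254.3], 0.75)]
tip scanner [([313.6, 358.3], 0.97), ([465.9, 381.5], 0.76), ([379.9, 308.1], 0.72)]
tip scanner_grip [([312.3, 352.2], 0.94), ([467.3, 376.7], 0.93), ([384.5, 304.1], 0.66), ([248.5, 270.7], 0.3)]
tip scanner_window [([348.7, 344.5], 0.77), ([359.4, 291.9], 0.76), ([506.7, 382.0], 0.7)]
tip stand [([384.5, 329.2], 0.87), ([253.9, 227.6], 0.33)]
11.0 1.9 [-0.39221693  0.58835858  0.39221105  0.58836261]
```

```bash
python3 - <<'E'
import cv2
t=cv2.imread("pics/top0.png")[110:350,120:560]; s=cv2.imread("pics/side0.png")[160:430,180:560]
cv2.imwrite("pics/t1.png",cv2.resize(t,(800,436),interpolation=cv2.INTER_CUBIC));cv2.imwrite("pics/s1.png",cv2.resize(s,(800,568),interpolation=cv2.INTER_CUBIC))
E
```

```text
(no output)
```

View pics/t1.png

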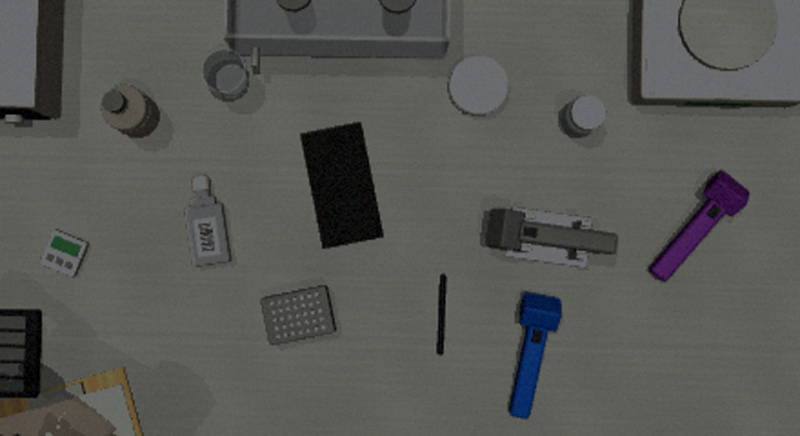

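View pics/s1.png

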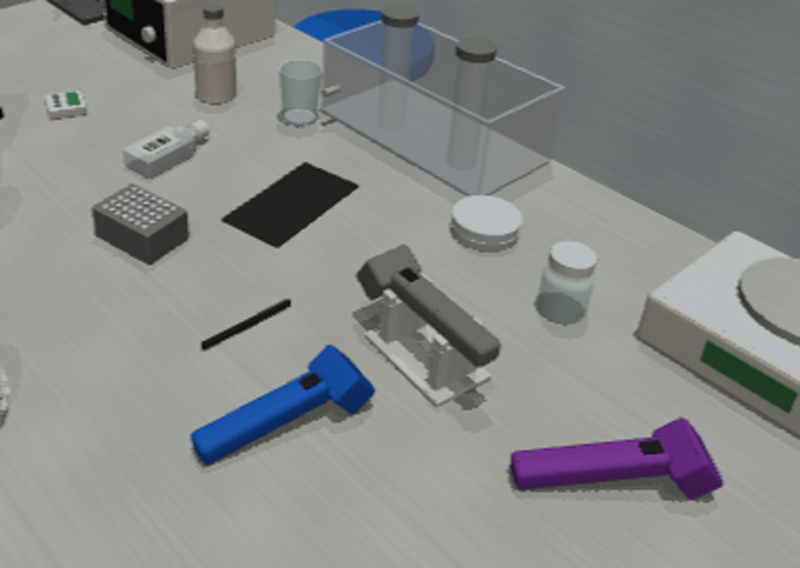

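The grey scanner in the stand, at top-view (415,241) and side (382,304), is the target. The blue one at (413,297) and the purple one at (508,230) are look-alikes lying on the bench. The crop confirms this. There is only one flask, at (233,233), with its neck pointing away from the robot. The pad is at (310,212) and slightly yawed. Next I'll fit poses to the silhouettes.

```bash
cat > h.py <<'E'
from plant import env
import numpy as np, cv2
from scipy.optimize import minimize
from scipy.spatial.transform import Rotation as R
def box(x0,x1,y0,y1,z0,z1): return np.array([[x,y,z] for x in(x0,x1) for y in(y0,y1) for z in(z0,z1)],float)
MODEL={"flask":[box(-47.5,47.5,-30,30,0,32),box(47.5,65,-13,13,3,29),box(65,93.5,-14.5,14.5,2,30)],
 "pad":[box(-95,95,-50,50,0,4)],
 "scanner":[box(-90,60,-16,16,0,26),np.array([[x,y,z] for y in(-30,30) for x,z in((62,35),(100,35),(110,18),(110,-6),(75,-23),(58,0))],float)],
 "stand":[box(-65,65,-40,40,0,8)]}
CAL={c:env.get_calibration(c) for c in("top","side")}
def proj(P,c):
    k=CAL[c]; return cv2.projectPoints(np.asarray(P,float).reshape(-1,1,3),k["rvec"],k["tvec"],k["intrinsics"],None)[0][:,0]
def back(uv,z,c):
    k=CAL[c]; Rm=cv2.Rodrigues(k["rvec"])[0]; o=-Rm.T@k["tvec"]
    d=Rm.T@np.linalg.inv(k["intrinsics"])@[*uv,1]; return (o+d*(z-o[2])/d[2])[:2]
S=4
def sil(name,p,z,c):
    m=np.zeros((480*S,640*S),np.uint8); Rz=R.from_euler("z",p[2]).as_matrix()
    for b in MODEL[name]:
        q=(proj(b@Rz.T+[p[0],p[1],z],c)*S+S/2).astype(np.int32); cv2.fillConvexPoly(m,cv2.convexHull(q),1)
    return m
def fit(name,masks,z,p0):
    big={c:cv2.resize(m.astype(np.uint8),None,fx=S,fy=S,interpolation=0) for c,m in masks.items()}
    def cost(p):
        t=0
        for c,m in big.items():
            s=sil(name,p,z,c); t+=1-(s&m).sum()/(s|m).sum()
        return t
    p0=np.array(p0,float); sim=np.vstack([p0]+[p0+d for d in np.diag([12,12,.12])])
    r=minimize(cost,p0,method="Nelder-Mead",options=dict(initial_simplex=sim,xatol=.02,fatol=1e-4)); return r.x,r.fun
def best(q,c,xy):
    return min(env.masks_of(q,c),key=lambda d:np.hypot(*(np.array(d["xy"])-xy)))["mask"]
E
python3 - <<'E'
from h import *
for n,z,t,s,yaw in (("flask",0,(233,233),(258,230),0.1),("pad",0,(310,212),(316,257),.15),("scanner",65,(415,241),(382,304),1.6)):
    try: mt,ms=best(n,"top",t),best(n,"side",s)
    except ValueError: print("miss",n); continue
    p0=[*back(t,z+15,"top"),yaw]
    for M in ({"top":mt},{"side":ms},{"top":mt,"side":ms}): print(n,list(M),*[np.round(v,3) for v in fit(n,M,z,p0)])
mt,ms=best("stand","top",(423,246)),best("stand","side",(379,329))
print("stand c",back((421.6,238.8),0,"top"),back((384.5,329.2),0,"side"))
for n,t,s,z in (("dishes",(381,154),(410,267),15),("jar",(437,172),(448,295),42),("beaker",(242,147),(324,202),45),("bottle",(188,172),(283,188),80),("tipbox",(282,284),(243,267),25)): print(n,back(t,z,"top"),back(s,z,"side"))
# flask label/dark pad check via stand foot outline
np.savez("m.npz",mt=mt,ms=ms)
E
```

```text
flask ['top'] [4.97964e+02 2.53655e+02 1.82000e-01] 0.09
flask ['side'] [4.95934e+02 2.52755e+02 2.13000e-01] 0.097
flask ['top', 'side'] [4.97093e+02 2.53586e+02 1.96000e-01] 0.198
pad ['top'] [5.82437e+02 4.15470e+01 2.12000e-01] 0.028
pad ['side'] [5.81086e+02 3.98880e+01 2.02000e-01] 0.085
pad ['top', 'side'] [5.81892e+02 4.11200e+01 2.17000e-01] 0.113
scanner ['top'] [ 503.513 -294.928    1.464] 0.071
scanner ['side'] [ 503.421 -294.279    1.4  ] 0.234
scanner ['top', 'side'] [ 503.462 -295.173    1.46 ] 0.32
stand c [ 508.49061622 -292.80278447] [ 509.90164846 -295.3302647 ]
dishes [ 752.747684   -169.16182573] [ 736.83024148 -179.20939785]
jar [ 698.91743492 -327.36029756] [ 688.4120343  -339.19932163]
beaker [760.64780161 232.45578518] [761.98434044 229.45053283]
bottle [680.69461606 377.15874457] [673.45687952 344.87742352]
tipbox [369.53203116 109.94137861] [360.67152224 101.53485236]
```

```bash
cat >> h.py <<'E'
FL=np.array([497.3,253.5]);FY=.195;PD=np.array([582.0,41.2]);PY=.212;SC=np.array([503.5,-295.0]);SY=1.46
def tool(yaw,pitch=0,flip=1):
    """object frame Rz(yaw)Ry(pitch); tool x = -obj z, tool z = flip*obj y"""
    O=R.from_euler("ZY",[yaw,pitch]).as_matrix()
    x=-O[:,2]; z=flip*O[:,1]
    return R.from_matrix(np.c_[x,np.cross(z,x),z]).as_quat()
def u(y): return np.array([np.cos(y),np.sin(y)])
GX=5.; # scanner grip ahead of origin
TZS=5.  # TCP height above scanner origin (grasp point 13)
def aim(lab,yaw,tilt,dist=100):
    """TCP position for window looking at lab"""
    O=R.from_euler("ZY",[yaw,tilt]).as_matrix()
    look=O@[.5,0,-.866]; org=np.array(lab)-look*dist-O@[91.3,0,-13.5]
    return org+O@[GX,0,TZS]
E
python3 - <<'E'
from h import *
po=PD-22.5*u(PY); lab=[*(po-4*u(PY)),36.5]
def ik(p,q):
    j=env.solve_ik(list(p),list(q)); return None if j is None else np.round(j,2)
for f in(1,-1):
    print(f,ik([*FL,15],tool(FY,0,f)),ik([*FL,180],tool(FY,0,f)),ik([*FL,180],tool(FY,-.61,f)),ik([*po,20],tool(PY,0,f)))
    print(' sc',ik([*(SC+GX*u(SY)),70],tool(SY,0,f)))
    for t in (.3,.42,.52):
        for y in np.arange(0,6.3,.52): 
            j=ik(aim(lab,y,t),tool(y,t,f))
            if j is not None: print('  aim',t,round(y,2),aim(lab,y,t).round(),j)
E
```

```text
1 [ 0.26  0.67  1.57 -0.    0.91 -1.51] [ 0.26  0.45  1.39 -0.    1.3  -1.51] [ 0.28  0.3   1.8  -0.12  0.43 -1.39] [-0.15  0.66  1.55 -0.    0.92 -1.93]
 sc [-0.73  0.62  1.45 -0.    1.07  2.53]
  aim 0.3 0.0 [457.  36. 177.] [-0.16  0.42  1.49 -0.05  1.53 -1.72]
  aim 0.3 0.52 [470. -14. 177.] [-0.18  0.43  1.48 -0.19  1.47 -2.23]
  aim 0.3 1.04 [506. -50. 177.] [-0.2   0.44  1.46 -0.29  1.35 -2.73]
  aim 0.3 2.08 [604. -51. 177.] [-0.19  0.49  1.37 -0.26  1.1   2.54]
  aim 0.3 2.6 [641. -15. 177.] [-0.17  0.5   1.34 -0.13  1.02  2.  ]
  aim 0.3 3.12 [655.  33. 177.] [-0.14  0.51  1.33  0.04  1.    1.43]
  aim 0.3 3.64 [643.  83. 177.] [-0.12  0.51  1.34  0.2   1.06  0.88]
  aim 0.3 4.16 [608. 120. 177.] [-0.1   0.49  1.36  0.29  1.17  0.35]
  aim 0.3 4.68 [559. 135. 177.] [-0.1   0.47  1.4   0.31  1.3  -0.15]
  aim 0.3 5.2 [510. 123. 177.] [-0.11  0.45  1.44  0.25  1.43 -0.65]
  aim 0.3 5.72 [472.  89. 177.] [-0.13  0.43  1.48  0.13  1.51 -1.16]
  aim 0.3 6.24 [457.  40. 177.] [-0.15  0.42  1.49 -0.03  1.53 -1.68]
  aim 0.42 0.0 [474.  36. 188.] [-0.14  0.49  1.36 -0.06  1.7  -1.7
[... 3662 characters left out ...]
.52 1.04 [523. -21. 195.] [-0.06  0.52  1.32 -0.46  1.55  0.54]
  aim 0.52 1.56 [555. -30. 195.] [-0.05  0.48  1.4  -0.54  1.29  0.12]
  aim 0.52 2.08 [588. -22. 195.] [-0.07  0.44  1.47 -0.52  0.99 -0.34]
  aim 0.52 2.6 [613.   2. 195.] [-0.11  0.4   1.53 -0.31  0.75 -0.96]
  aim 0.52 3.12 [622.  34. 195.] [-0.16  0.39  1.56  0.11  0.68 -1.78]
  aim 0.52 3.64 [614.  67. 195.] [-0.21  0.39  1.55  0.45  0.84 -2.52]
  aim 0.52 4.68 [558. 102. 195.] [-0.24  0.47  1.42  0.52  1.4   2.8 ]
  aim 0.52 5.2 [525.  94. 195.] [-0.22  0.51  1.35  0.39  1.64  2.39]
  aim 0.52 5.72 [500.  71. 195.] [-0.18  0.54  1.29  0.19  1.8   1.95]
  aim 0.52 6.24 [490.  38. 195.] [-0.14  0.55  1.26 -0.05  1.85  1.47]
```

```bash
python3 - <<'E'
from h import *
q=tool(FY); 
env.goto([*FL,120],list(q)); env.line_to([*FL,60],velocity=120)
im=env.snapshot("top"); im2=env.snapshot("side")
cv2.imwrite("pics/pg.png",cv2.hconcat([cv2.resize(im[160:300,160:320,::-1],(400,350)),cv2.resize(im2[150:290,180:340,::-1],(400,350))]))
f0=env.read_contact_force()
env.line_to([*FL,15],velocity=60)
print(env.read_contact_force()-f0,env.read_ee_pos(),env.read_time_s())
E
```

```text
[-0.09748568  0.21706667 -0.0551653 ] [497.47532533 253.55892085  15.22524816] 5.45
```

View pics/pg.png

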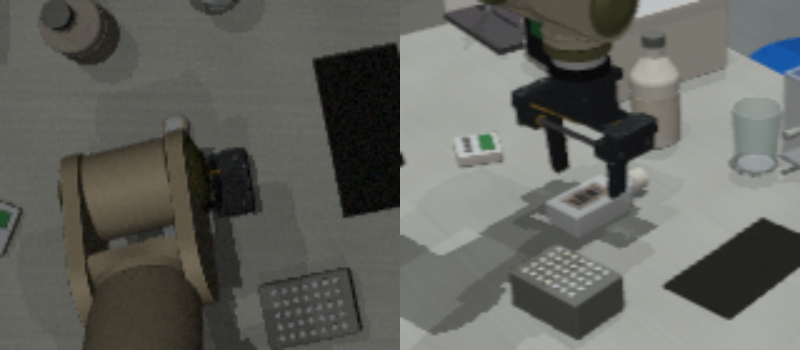

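The fingers straddle the flask's body cleanly: in the right half of the view they sit at about (560,150) and (618,170), with the label between them. No contact on descent.

```bash
python3 - <<'E'
from h import *
env.grab(); w0=env.read_grip_width()
env.line_to([*FL,60],velocity=60); env.line_to([*FL,190],velocity=120); print("w",w0,env.read_grip_width(),env.read_ee_pos())
env.line_to([*FL,190],ori=list(tool(FY,-.61)),velocity=60) if False else env.goto([*FL,190],list(tool(FY,-.61)))
env.wait(1.2)
im2=env.snapshot("side"); cv2.imwrite("pics/tip.png",cv2.resize(im2[90:290,160:400,::-1],(720,600)))
print(R.from_quat(env.read_eef_rot()).as_matrix()[:,0],env.read_ee_pos())
env.goto([*FL,190],list(tool(FY)))
print(env.read_grip_width(),env.read_ee_pos(),env.read_time_s())
E
```

```text
w 59.69283818714519 59.52044086298852 [496.99663697 253.39275495 189.28126778]
[ 0.56204806  0.11102852 -0.8196186 ] [497.29445351 253.51403706 190.01730069]
60.02627735556325 [497.12495748 253.44023252 189.64907699] 11.0333
```

View pics/tip.png

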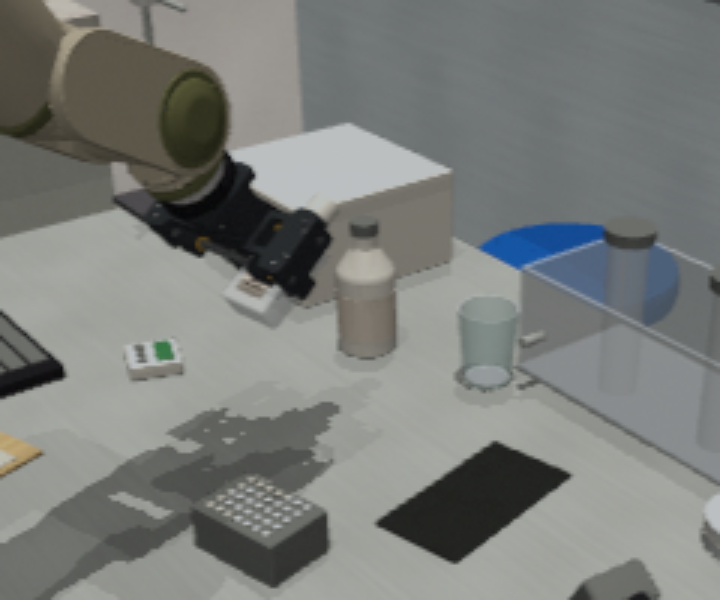

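The flask is held tipped neck-up, with the cap high at (320,215) and the body at (255,290). Now I'll place it on the pad, going down slowly until contact.

```bash
python3 - <<'E'
from h import *
po=PD-22.5*u(PY); q=list(tool(PY))
env.goto([*po,150],q); env.line_to([*po,150],ori=q); env.line_to([*po,35],velocity=90); env.wait(.3)
f0=np.array(env.read_contact_force())
for z in np.arange(24,17.4,-.5) if True else []:
    env.line_to([*po,z],velocity=20); f=np.array(env.read_contact_force())-f0
    if f[2]>1.5: break
print(z,f,env.read_ee_pos())
env.wait(.3); env.open_gripper(); env.wait(.3)
env.line_to([*po,60],velocity=80); env.line_to([*po,180],velocity=200)
g=SC+GX*u(SY)
env.goto([*g,200],list(tool(SY,0,-1)))
ts=env.snapshot("top"); ss=env.snapshot("side")
mt,ms=best("flask","top",proj([[*po,15]],"top")[0]),best("flask","side",proj([[*po,15]],"side")[0])
print(fit("flask",{"top":mt},4,[*po,PY]),fit("flask",{"top":mt,"side":ms},4,[*po,PY]),po)
cv2.imwrite("pics/pl.png",cv2.hconcat([cv2.resize(ts[150:290,250:450,::-1],(400,280)),cv2.resize(ss[190:330,240:440,::-1],(400,280))]))
print(env.read_time_s())
E
```

```text
19.0 [-1.53275684  0.03173637  3.5090314 ] [560.07129148  36.46779527  19.15421474]
(array([5.60125263e+02, 3.58120177e+01, 1.88253156e-01]), np.float64(0.07326206849594885)) (array([5.59571567e+02, 3.53356693e+01, 2.00621596e-01]), np.float64(0.18081340644997257)) [560.00372912  36.46565027]
21.175
```

View pics/pl.png

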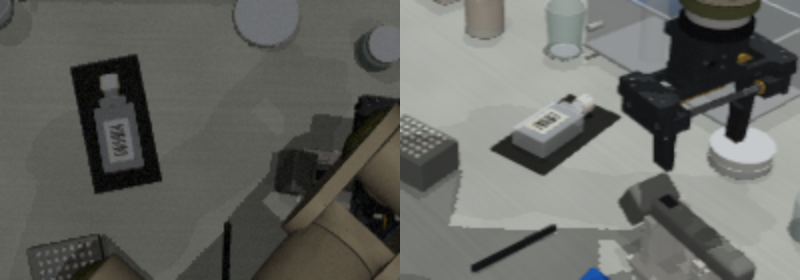

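The flask lies centred and lined up on the pad, seen at (117,130) in the left half, and the fit agrees within 1 mm. Now the scanner.

```bash
python3 - <<'E'
from h import *
g=SC+GX*u(SY); q=list(tool(SY,0,-1))
env.line_to([*g,120],velocity=120)
f0=np.array(env.read_contact_force())
env.line_to([*g,70],velocity=50)
print(np.array(env.read_contact_force())-f0,env.read_ee_pos())
s=env.snapshot("side"); cv2.imwrite("pics/sg.png",cv2.resize(s[220:370,290:470,::-1],(720,600)))
print(env.read_time_s())
E
```

```text
[ 0.13946865 -0.92762402  0.06579264] [ 504.20661363 -290.12315838   70.30971781]
23.1917
```

View pics/sg.png

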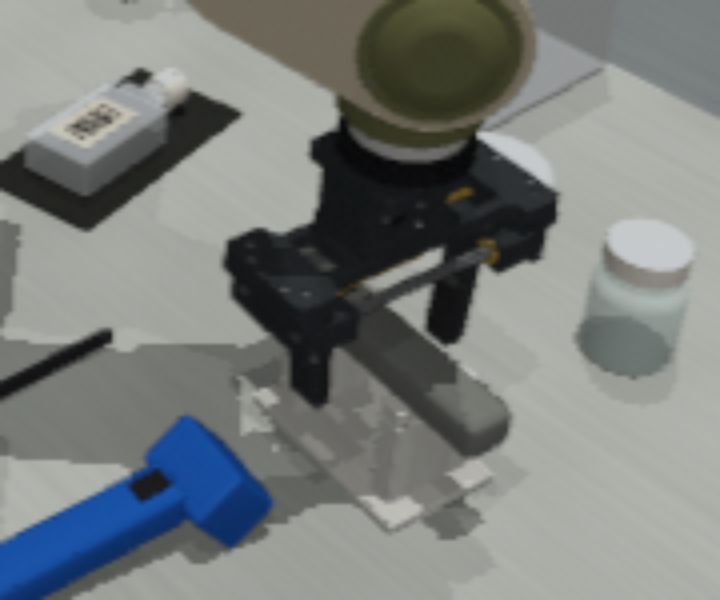

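The fingers straddle the handle, at (310,375) and (447,310), between the saddles, with no contact.

```bash
python3 - <<'E'
from h import *
g=SC+GX*u(SY)
f0=np.array(env.read_contact_force())
env.grab(); print(env.read_grip_width(),np.array(env.read_contact_force())-f0)
env.line_to([*g,115],velocity=50); env.line_to([*g,240],velocity=150)
lab=[560.0-4*np.cos(.2),35.8-4*np.sin(.2),36.5]
p=aim(lab,SY,.5236); q=list(tool(SY,.5236,-1))
env.goto([*(p+[0,-10,60])],q); env.line_to(list(p),ori=q,velocity=60)
env.wait(.5)
s=env.snapshot("side"); t=env.snapshot("top"); ts=env.read_time_s()
print(env.read_ee_pos(),p,env.read_grip_width())
O=R.from_euler("ZY",[SY,.5236]).as_matrix(); org=p-O@[GX,0,TZS]
for c,im in(("side",s),("top",t)):
    for b in MODEL["scanner"]:
        h=cv2.convexHull(proj(b@O.T+org,c).astype(np.float32)).astype(np.int32); im=cv2.polylines(im.copy(),[h],True,(255,0,0),1)
    if c=="side": s=im
    else: t=im
cv2.imwrite("pics/aim.png",cv2.hconcat([cv2.resize(t[170:300,240:400,::-1],(390,320)),cv2.resize(s[150:310,240:445,::-1],(410,320))]))
print(ts)
E
```

```text
31.786431113585706 [-0.74614692 -0.74982516 -1.49609108]
[548.84323577 -30.09549564 195.68902589] [548.8386219  -30.08218981 195.66935012] 31.703040774503574
28.8833
```

View pics/aim.png

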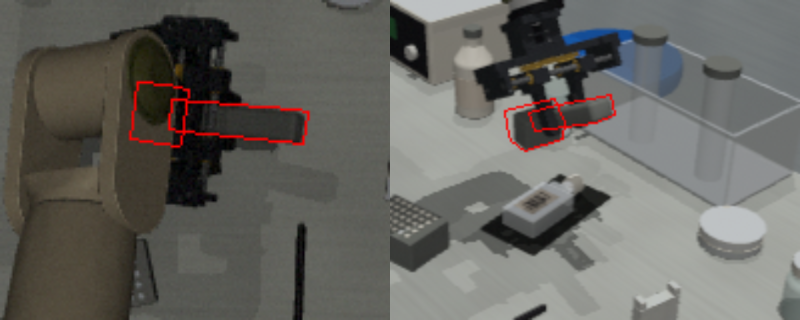

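The overlay fits well in the side view. At the tail in the top view it is a couple of pixels off, so I'll enlarge and quantify that.

```bash
python3 - <<'E'
from h import *
lab=np.array([560.0-4*np.cos(.2),35.8-4*np.sin(.2),36.5])
p=np.array(env.read_ee_pos()); O=R.from_euler("ZY",[SY,.5236]).as_matrix(); org=p-O@[GX,0,TZS]
s=env.snapshot("side"); t=env.snapshot("top")
for c,w in(("side",org+O@[91.3,0,-13.5]),("top",None)):
    print(c,[(d["xy"],d["conf"]) for d in env.tip_of("scanner_window",c)], w is not None and proj([w],c))
print("label",[(c,d["xy"],d["conf"],proj([lab],c)) for c in("top","side") for d in env.tip_of("flask_label",c)])
out=[]
for c,im,(r0,r1,c0,c1) in(("side",s,(180,240,290,360)),("top",t,(200,240,300,380))):
    K=8; im=cv2.resize(im[r0:r1,c0:c1,::-1],None,fx=K,fy=K,interpolation=cv2.INTER_CUBIC)
    for b in MODEL["scanner"][:2]:
        h=cv2.convexHull(((proj(b@O.T+org,c)-[c0,r0]+.5)*K).astype(np.float32)).astype(np.int32); cv2.polylines(im,[h],True,(0,0,255),1)
    out.append(cv2.convertScaleAbs(cv2.resize(im,(400,350)) if c=="side" else cv2.resize(im,(400,200)),alpha=1.6))
out[1]=cv2.copyMakeBorder(out[1],0,150,0,0,0); cv2.imwrite("pics/aim2.png",cv2.hconcat(out))
# stand now bare
for c,a in(("top",(421,239)),("side",(384,329))): print("stand",c,[(d["xy"],d["conf"],back(d["xy"],0,c)) for d in env.tip_of("stand",c)][:2])
print(env.read_time_s())
E
```

```text
side [([309.6, 222.2], 0.85), ([345.7, 344.9], 0.81), ([510.2, 384.2], 0.71), ([313.2, 249.8], 0.7), ([291.3, 317.7], 0.28)] [[313.32749411 219.74810321]]
top [([518.6, 210.8], 0.9), ([413.4, 274.4], 0.62)] False
label [('side', [314.3, 247.9], 0.86, array([[313.0123736 , 249.66137782]]))]
stand top [([420.3, 238.7], 0.92, array([ 508.70670758, -289.0165007 ]))]
stand side [([381.4, 330.6], 0.77, array([ 500.62302119, -293.92506281]))]
29.2833
```

View pics/aim2.png

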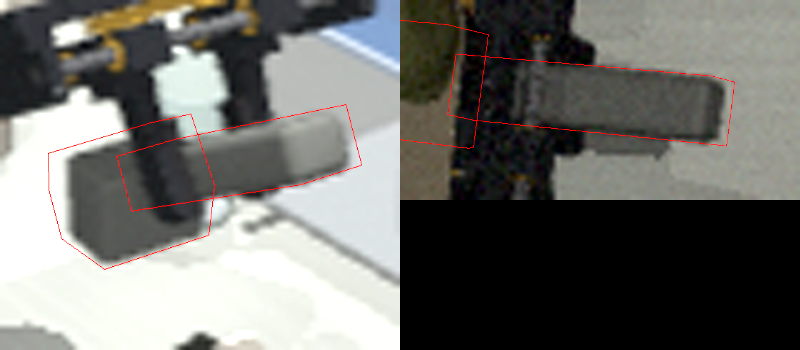

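My head model was too bulky: the real head is cut square to the line of sight. The tail suggests the scanner sits about 4 mm further nose-ward than assumed. I'll refit in the hand with a corrected head shape.

```bash
cat >> h.py <<'E'
MODEL["scanner"][1]=np.array([[x,y,z] for y in(-30,30) for x,z in((110,-2.7),(72.6,-23.5),(88,35),(52,14))],float)
E
python3 - <<'E'
from h import *
p=np.array(env.read_ee_pos())
env.snapshot("side"); m=max(env.masks_of("scanner","side"),key=lambda d:-np.hypot(*(np.array(d["xy"])-[320,215]))); print(m["xy"],m["conf"],m["mask"].sum())
H=np.zeros((480*S,640*S),np.uint8)
pts=cv2.findNonZero(cv2.resize(m["mask"].astype(np.uint8),None,fx=S,fy=S,interpolation=0)); cv2.fillConvexPoly(H,cv2.convexHull(pts),1)
P=np.vstack(MODEL["scanner"])
def cost(v):
    O=R.from_euler("ZY",[SY,.5236+v[1]*.01]).as_matrix()
    q=P@O.T+p-O@[GX-v[0],0,TZS-v[2]]
    Mm=np.zeros_like(H); cv2.fillConvexPoly(Mm,cv2.convexHull((proj(q,"side")*S+S/2).astype(np.int32)),1)
    return 1-(Mm&H).sum()/(Mm|H).sum()
for free in([0],[0,2],[0,1,2]):
    f=lambda w:cost([w[free.index(i)] if i in free else 0 for i in range(3)])
    x0=np.zeros(len(free)); r=minimize(f,x0,method="Nelder-Mead",options=dict(initial_simplex=np.vstack([x0,5*np.eye(len(free))]),xatol=.02)); print(free,r.x,r.fun)
# tail point in the top view: actual row/col of tail end vs model
t=env.snapshot("top"); O=R.from_euler("ZY",[SY,.5236]).as_matrix(); org=p-O@[GX,0,TZS]
for s in range(0,9,2): print(s,proj([org+O@[-90+s,0,26]],"top"),proj([org+O@[-90+s,0,0]],"top"))
c,r=proj([org+O@[-80,0,20]],"top")[0].astype(int); print(c,t[r,c-6:c+14].mean(1).astype(int))
print(env.read_time_s())
E
```

```text
[321.1, 208.3] 0.92 583
[0] [8.75] 0.12442426635083559
[0, 2] [ 5.5456543  -1.62353516] 0.12328226707870338
[0, 1, 2] [ 7.47130594  0.99239648 -1.07389725] 0.11952717427194082
0 [[360.94628573 221.11302557]] [[365.61736909 222.32062362]]
2 [[360.22791639 221.04609247]] [[364.90680946 222.25385361]]
4 [[359.51061312 220.97925871]] [[364.19728785 222.18718115]]
6 [[358.79437355 220.91252406]] [[363.48880199 222.12060601]]
8 [[358.07919531 220.84588829]] [[362.7813496  222.05412798]]
358 [51 47 51 45 45 51 52 53 55 44 38 27 62 94 96 95 96 95 93 96]
29.4333
```

All the cues agree on a slide of about 5 mm nose-ward. I'll correct for it and hold. Nothing changes for parking, since I return to the same gripper pose.

```bash
cat >> h.py <<'E'
SL=5.
E
python3 - <<'E'
from h import *
lab=[560.0-4*np.cos(.2),35.8-4*np.sin(.2),36.5]
O=R.from_euler("ZY",[SY,.5236]).as_matrix()
p=aim(lab,SY,.5236)-O@[SL,0,0]; q=list(tool(SY,.5236,-1))
env.line_to(list(p),ori=q,velocity=30); env.wait(2.6)
print(env.read_ee_pos()-p,np.abs(env.read_joint_velocities()).max(),env.read_grip_width())
g=SC+GX*u(SY)
env.line_to([*(p+[0,-10,60])],velocity=80)
env.goto([*g,240],list(tool(SY,0,-1))); env.line_to([*g,110],velocity=130); env.wait(.3)
s=env.snapshot("side"); t=env.snapshot("top"); cv2.imwrite("pics/ret.png",cv2.hconcat([cv2.resize(t[190:300,340:500,::-1],(400,275)),cv2.resize(s[240:350,310:470,::-1],(400,275))]))
print(env.read_time_s(),env.read_ee_pos())
E
```

```text
[-0.00074974 -0.00455998 -0.00565779] 0.0011044799337885385 31.622509154398514
35.8083 [ 504.07137017 -290.07246133  110.1476126 ]
```

View pics/ret.png

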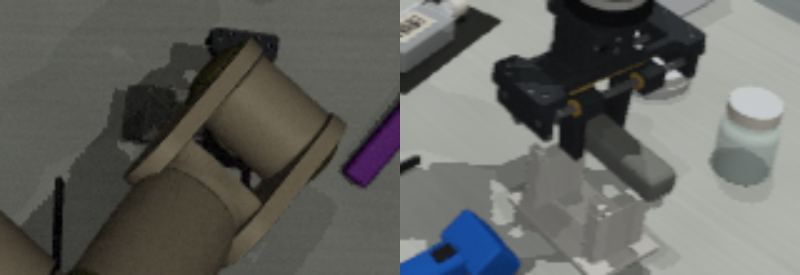

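The scanner is held level above its saddles. I'll lower it with force watch, release, check and back off.

```bash
python3 - <<'E'
from h import *
g=SC+GX*u(SY)
f0=np.array(env.read_contact_force())
env.line_to([*g,85],velocity=50)
for z in np.arange(82,68.9,-.75):
    env.line_to([*g,z],velocity=25); f=np.array(env.read_contact_force())-f0
    if f[2]>1.8 or abs(f[:2]).max()>6: break
print(z,f,env.read_ee_pos())
env.wait(.2); env.open_gripper(); env.wait(.3)
env.line_to([*g,130],velocity=60); env.goto([400,-60,300],list(tool(SY,0,-1))); env.wait(.3)
t=env.snapshot("top"); s=env.snapshot("side")
for n,z,tt,ss in(("scanner",65,(415,241),(382,304)),("flask",4,proj([[560,36,15]],"top")[0],proj([[560,36,15]],"side")[0])):
    try:
        mt=best(n,"top",tt);p0=[*(SC if n=="scanner" else (560,36)),SY if n=="scanner" else .2]
        print(n,fit(n,{"top":mt},z,p0)); print(fit(n,{"side":best(n,"side",ss)},z,p0))
    except ValueError: print("miss")
o=cv2.imread("pics/top0.png"); o2=cv2.imread("pics/side0.png")
a=[cv2.resize(i[195:295,360:480],(400,280)) for i in(o,t[:,:,::-1])]; b=[cv2.resize(i[260:360,320:440],(400,300)) for i in(o2,s[:,:,::-1])]
cv2.imwrite("pics/end.png",cv2.vconcat([cv2.hconcat(a),cv2.hconcat(b)]))
print(env.read_time_s())
E
```

```text
69.25 [-2.00908327  1.2145499   9.37832512] [ 504.09753956 -290.07059037   69.96179056]
scanner (array([ 504.05790231, -294.85604786,    1.45303773]), np.float64(0.13843321057917646))
(array([ 503.83945973, -291.00093712,    1.44881779]), np.float64(0.12539601830484604))
flask (array([5.60361466e+02, 3.67008071e+01, 1.93315719e-01]), np.float64(0.06545057047209124))
(array([5.57029359e+02, 3.24719902e+01, 2.37152032e-01]), np.float64(0.14627179795550216))
45.3417
```

View pics/end.png

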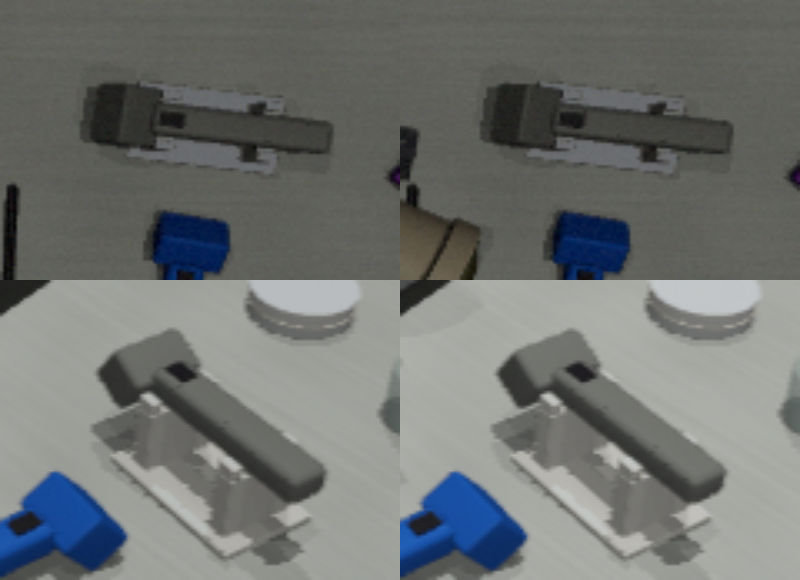

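Before (left) and after (right) match: the scanner is back in both saddles in the same place, and the bystanders in view haven't moved.

```bash
python3 -c "
from plant import env
env.hand_in(); print(env.read_time_s())"
```

```text
the job is handed in; nothing more can be done
the job is handed in; nothing more can be done
```

I finished the whole job and handed it in. The last clock reading before that was 45.3 s of the 72 s allowed. The hand-in gives no verdict, so what follows is from my own checks.

- **Flask:** I lifted it and held it neck-up at about 35° for just over a second. I then levelled it and lowered it onto the pad until contact (about 3.5 N) before letting go. The final top-camera fit puts it within about 1 mm and 0.02 rad of the target. The side-camera fit, which is coarser, read 3–5 mm off, still inside the 20 mm tolerance.
- **Scan:** I took the grey scanner and left the blue and purple look-alikes alone. It was set to look straight down at the label from 10 cm, and I held it still for 2.6 s.
- **Scan aim:** My first head model was too bulky, so I had to correct the aim. Cues for how far forward the scanner sat ranged from 0 to 9 mm, and I corrected by 5 mm before the hold. I did not re-image the aim after that, but the leftover error should be well inside the 12 mm limit.
- **Scanner return:** I lowered it from the same gripper pose I had picked it up in. It was pressed down slightly (about 9 N) at contact, then released. Before and after pictures match in both cameras, and the two fits differ from each other by 4 mm lengthwise.
- **Bystanders:** I saw none of them displaced in the pictures I viewed. I did not measure each one, and the last picture shows only the area around the stand.

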